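# Unlatch and slide open the bar garnish box

### The arm

A 6-joint arm with a two-finger parallel gripper is mounted at the origin on the work surface. World frame = base frame: x ahead of the robot, y to its left, z up, the work surface at z = 0. Lengths are in m, angles in degrees, forces in N, time in s.
With the tool pointing down it reaches from about 0.3 to 0.75 m from the base axis. Payload 8.5 kg.
Tool frame: the origin (TCP) lies on the mounting face of the last link; the fingertips stand 173 mm ahead of it and the grasp point (between the pads) lies 155 mm ahead of it (env.tips_ahead is the distance from the TCP to the fingertips, in m); z points along the fingers, x is the direction in which the jaws open and shut, and the axes are right-handed (so a half turn about z gives the same grasp; the last joint's range is limited). The gripper opens to 85 mm and grips with 20 to 120 N. Pads are 22 mm wide; open, the fingers measure 114 mm over their backs; the gripper's body (76 mm by 85 mm) begins 54 mm behind the grasp point. The pads swing forward as they close: fully open they stand 13 mm farther back than shut.
Start: joints at [-12.336, 21.807, 74.336, -0, 83.858, -12.336], TCP at [0.55, 0, 0.405] pointing down, gripper open.
Joint ranges: [-178.18, 178.18], [-50.72, 133.34], [12.68, 142.11], [-81.47, 261.47], [9.98, 163.14], [-165.26, 165.26]. Speed limits (degrees/s): [136.94, 136.94, 180, 180, 180, 180].

### API

Orientations are given as a 3x3 rotation matrix whose columns are the frame's x, y, z axes.
In Python, from rig import env gives the robot as it stands. The module is installed in compiled form; this text tells all that it offers.
- The arm moves only by the tool step_arm, never from a script. Its argument "increments" is a list of rows, each an object of numbers: "x", "y", "z": the shift along the tool's x, y, z in cm; "wx", "wy", "wz": the turn, a rotation vector about the tool's x, y, z in rad; "gripper": the finger opening in cm, from 0 to 8.54. A call has 1 to 20 rows; each row shifts and turns the commanded pose from where the row before left it, along the tool's axes as they then stand; what a row does not reach is not made up. A row lasts 1/10 s, in which the tool goes at most 50 mm and 8.59 degrees, less where a joint would pass 70% of its speed; a pose out of reach is approached as far as the arm can. A call with a gripper value outside its range is refused whole. The fingers move at their own pace and stop on an object; "newtons" is the grip in N (left out, the last holds). Time passes only in rows, so rows that do not move let the fingers close. It gives the time, the measured TCP pose, the force and the opening at its end, in the units of the state.
- env.observe(): the state, without advancing time (a new reading comes with each control period).
- env.get_image(name): name is "scene" or "side" or "wrist"; returns a dict with "color" (420x560x3 uint8, blue, green, red), "camera_matrix" (3x3 intrinsics, pixels), "distortion" ([k1, k2, p1, p2, k3] as OpenCV has them; the pictures are not rectified), "rvec" (rotation vector, rad) and "tvec" (3), from world to camera coordinates, as OpenCV has them. Camera axes: x right, y down, z forward; pixel columns grow to the right and rows downward; lengths in m; the calibration is good to about 2 mm. A picture is of the moment at which its call begins. There is no depth.
- env.close_job(): hands the job in, once; it reports no verdict.
The state is a dict: "time_s": time; "q": joint angles; "qvel": joint speeds; "joint_efforts": joint torques, N m; "position": TCP position; "tool_rot": TCP orientation; "ft_force": force on the tool from outside, world axes, zero at the start; "wrist_torque": the same for the moment, N m; "grip_width": finger opening in m.
Only numpy, scipy, OpenCV 4.12 (cv2) and the standard library are available. Lean on these libraries where they do the work, as an engineer would, in place of code of your own. Each camera call takes 0.05 s, during which the arm holds its last target. There are 200 camera calls.

### The job

Open the garnish box: press the orange snap tab all the way down so that it releases the green cover, then push the cover along its rails, off the fruit well and onto the empty deck, until it meets the stop at the far end. Nothing needs gripping: the cover must not be lifted or tipped, and the bottle, jar, jigger and tumbler around the box stay where they are.

Things in the scene. Friction and masses are not known exactly. Their poses are not given: they have to be found in the camera images.
- garnish_box: White box fixed to the table, 125 mm (x) by 300 mm (y), flat top 70 mm high; origin: centre of its underside. Its -y half is the fruit well (opening y = -130 to -20 mm, x = +-40), under the cover at first; the +y half is a solid empty deck. Grey rails (tops at 81 mm, 109 mm apart) run along y on both sides. A latch housing (x 62 to 105 mm, y +-35 mm, 70 mm high) juts out at +x.
- far_stop (a point): Middle of the inner face of the grey stop across the +y end of the box, at box y = +142 mm, 75 mm above the table (stop top at 80 mm). Against it the cover's origin is at box y = +77 mm. A like stop closes the -y end at box y = -142 mm.
- cover: Green loose plate, 106 mm (x) by 130 mm (y) by 8 mm, about 0.2 kg, origin: centre of its underside; axes along the box's. It rests on the box top (plate top at 78 mm) and slides along the rails (box y). Shut, its origin is near box y = -75 mm and the catch stops it within some 4 mm. It carries a yellow thumb ramp 96 mm wide (x), 30 mm tall above the plate, sloping down towards +y.
- push_face (a point): Centre of the upright -y face of the yellow thumb ramp (push it towards box +y): at cover y = -40 mm, 23 mm above the cover's underside, so 93 mm above the table. The face reaches 48 mm to each side in x and 15 mm up and down from here. 25 mm of flat plate lie on its -y side.
- tab_top (a point): Centre of the top of the orange press pad, 34 mm (x) by 36 mm (y), at box x = 84.5 mm, y = 0; 96 mm above the table when up, 84 mm when pressed home. The same tab has an orange catch block that stands up from the deck just beyond the cover's +y edge.
- snap_tab (a joint): How far the snap tab is pressed straight down, m: 0 up, 0.012 fully in at a firm stop. It needs about 4 N (more when pressed fast), has no spring and stays where it is left. The catch lets the cover pass from about 0.0095 on.
- syrup: Bystander: amber syrup bottle with red cap, 68 mm across, 250 mm tall, origin at its underside.
- jar: Bystander: amber jar with brass cap, 72 mm across, 85 mm tall, origin at its underside.
- jigger: Bystander: steel double-cone jigger, 50 mm across, 95 mm tall, origin at its underside.
- tumbler: Bystander: clear tumbler, 70 mm across, 95 mm tall, origin at its underside.
Things that resemble listed ones, but are neither listed nor needed, are in the scene too. Of the things shaped like the cover, the green one is meant.

How it is judged (in metres and radians):
On the way, in this order (a step that is already met when the one before it is completed fails the run):
1. the snap tab is pressed home while the cover is still on its seat (value of joint snap_tab above 0.0095 m and y of cover in the frame of garnish_box below -0.06 m), for 0.1 s.
2. the cover is pushed along its rails to the far stop (y of cover in the frame of garnish_box above 0.067 m), for 0.1 s.
At the end, for the whole second after the job is handed in: The cover lies flat and at rest between its rails on the deck, within 10 mm of the far stop, leaving the well fully open, and the snap tab is still down (at least 9 of its 12 mm) (y of cover in the frame of garnish_box between 0.067 and 0.082 m and x of cover in the frame of garnish_box between -0.006 and 0.006 m and z of cover in the frame of garnish_box between 0.066 and 0.074 m and angle between cover's own z axis and vertical below 0.06 rad and value of joint snap_tab above 0.009 m and linear speed of cover below 0.01 m/s); the robot touches nothing.
It fails at once if the cover is lifted more than 10 mm or tipped (z of cover in the frame of garnish_box above 0.08 m or angle between cover's own z axis and vertical above 0.2 rad).
It fails at once if a bystander is moved more than 20 mm or tipped (distance of any of syrup, jar, jigger, tumbler from where it was at the start of the episode above 0.02 m or angle between any of syrup, jar, jigger, tumbler's own z axis and vertical above 0.3 rad).
It also fails if it takes over 48 s, if anything falls off the work surface, if the arm or the gripper's body presses on something with over 40 N, if the wrist force passes 120 N, or if a joint passes its speed limit or range.

## Working session

There is one attempt and no reset: what is moved stays moved. The work goes in short steps, Python scripts to look and compute and a tool call to move; the robot and the scene stay as the last step left them, time stands still between calls to the robot, and variables do not carry over. Pictures are saved under pics/ and viewed, about 8 in all and at most 12, crops included, and the job is handed in when it is done.

Besides the shell and the picture viewer there is one more tool, called after "Emit:" as a command line: name --argument value ..., lists and objects as JSON in quotes. step_arm: Moves the arm, as the interface text tells. Its arguments: {"type":"object","properties":{"increments":{"type":"array"},"newtons":{"type":"number"}},"required":["increments"]}

```bash
mkdir -p pics
cat > h.py <<'E'
import numpy as np, cv2
from rig import env
def grab(n,tag):
    im=env.get_image(n); cv2.imwrite(f'pics/{tag}.png',im['color'])
    np.savez(f'pics/{tag}.npz',**{k:np.array(im[k],float) for k in('camera_matrix','distortion','rvec','tvec')},color=im['color'])
    return im
def load(tag): return np.load(f'pics/{tag}.npz')
def ray(im,px):
    p=cv2.undistortPoints(np.array([[px]],float),im['camera_matrix'],im['distortion'])[0,0]
    R=cv2.Rodrigues(im['rvec'])[0]; t=np.ravel(im['tvec'])
    d=R.T@np.array([p[0],p[1],1]); return -R.T@t,d/np.linalg.norm(d)
def plane(im,px,z):
    o,d=ray(im,px); return o+d*(z-o[2])/d[2]
def tri(*ims_px):
    A=np.zeros((3,3));b=np.zeros(3)
    for im,px in ims_px:
        o,d=ray(im,px);M=np.eye(3)-np.outer(d,d);A+=M;b+=M@o
    p=np.linalg.solve(A,b); return p,[np.linalg.norm(np.cross(p-ray(i,q)[0],ray(i,q)[1])) for i,q in ims_px]
E
python3 - <<'E'
from h import *
for n in('scene','side','wrist'):
    im=grab(n,n+'0'); print(n,ray(im,(280,210)))
o=env.observe(); print(o['position'],o['tool_rot'],o['time_s'],env.tips_ahead,o['grip_width'])
a=[cv2.imread(f'pics/{n}0.png') for n in('scene','side','wrist')]
E
```

```text
scene (array([ 1.05970666, -0.08764404,  1.0555423 ]), array([-0.45935841,  0.15287874, -0.87499597]))
side (array([0.10175693, 0.77990404, 1.07469869]), array([ 0.34108066, -0.54303656, -0.76731693]))
wrist (array([0.54934845, 0.0664329 , 0.37248864]), array([ 0.00366452, -0.27519815, -0.96138054]))
[ 5.49974584e-01 -8.76747730e-06  4.04257324e-01] [[ 9.99999402e-01  7.72683757e-06 -1.09399863e-03]
 [ 7.98107969e-06 -9.99999973e-01  2.32392939e-04]
 [-1.09399681e-03 -2.32401531e-04 -9.99999375e-01]] 0.15 0.1734 0.08542263788986364
```

View pics/scene0.png

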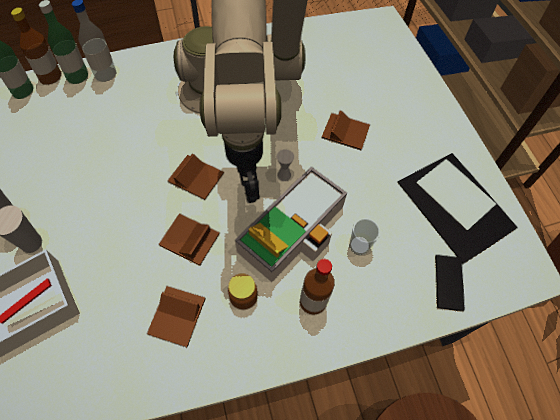

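View pics/side0.png

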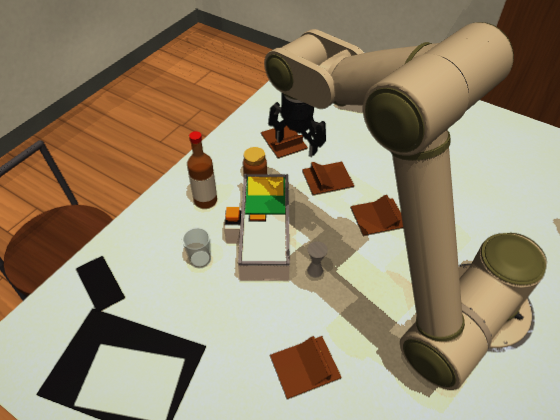

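View pics/wrist0.png

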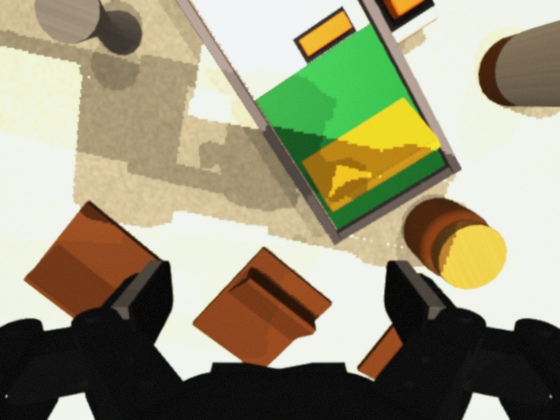

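Scene view: green cover (270,235) with yellow ramp (267,238), catch block (299,220), press pad (318,235), jar (242,291), syrup (318,285), tumbler (363,237), jigger (285,163). 
What could be mistaken: the cover could be one of the brown plates at (196,176), (189,238), (176,316), (346,130), and only (270,235) is green. For the tab, the orange pieces are the catch (299,220) and the outboard pad (318,235), which is the one to press. The bigger box at (20,310) is not the garnish box.

```bash
cat > m.py <<'E'
from h import *
import sys
def blobs(tag,box=None):
    im=load(tag); hsv=cv2.cvtColor(im['color'].astype(np.uint8),cv2.COLOR_BGR2HSV); out={}
    for n,(l,h) in dict(orange=((8,170,120),(19,255,255)),green=((45,100,60),(80,255,255)),yellow=((22,150,120),(32,255,255)),red=((0,200,120),(4,255,255))).items():
        m=cv2.inRange(hsv,l,h)
        if box: k=np.zeros_like(m);k[box[1]:box[3],box[0]:box[2]]=255;m&=k
        c,_=cv2.findContours(m,cv2.RETR_EXTERNAL,cv2.CHAIN_APPROX_NONE)
        for q in sorted(c,key=cv2.contourArea)[::-1][:3]:
            if cv2.contourArea(q)>25:
                out.setdefault(n,[]).append(q)
    return im,out
if __name__=='__main__':
  for t,b in(('scene0',(200,140,400,320)),('side0',(180,120,330,290)),('wrist0',None)):
    im,o=blobs(t,b)
    for n,cs in o.items():
        for q in cs:
            M=cv2.moments(q);p=cv2.boxPoints(cv2.minAreaRect(q))
            ap=cv2.approxPolyDP(cv2.convexHull(q),0.03*cv2.arcLength(q,True),True)[:,0]
            print(t,n,M['m00'],np.round([M['m10']/M['m00'],M['m01']/M['m00']],1),ap.tolist())
E
python3 m.py
python3 - <<'E'
import cv2,numpy as np
a=cv2.imread('pics/scene0.png')[140:320,210:390];b=cv2.imread('pics/side0.png')[130:290,180:340]
f=lambda x:cv2.resize(x,(400,400),interpolation=cv2.INTER_CUBIC)
cv2.imwrite('pics/crop1.png',np.hstack([f(a),f(b)]))
E
```

```text
scene0 orange 155.5 [318.2 233. ] [[317, 225], [327, 232], [320, 241], [310, 234]]
scene0 orange 59.0 [298.9 219.9] [[305, 224], [303, 226], [292, 217], [295, 214], [303, 220]]
scene0 orange 47.5 [204.4 248.6] [[211, 243], [200, 262], [200, 249], [204, 242]]
scene0 green 1196.5 [276.  233.8] [[275, 207], [305, 231], [271, 265], [241, 239]]
scene0 yellow 135.0 [277.6 242.5] [[270, 232], [287, 246], [276, 252]]
scene0 red 79.0 [325.7 264.5] [[331, 268], [323, 272], [317, 264], [327, 260]]
side0 orange 633.5 [193.9 131.4] [[222, 120], [180, 158], [180, 120]]
side0 orange 138.5 [232. 213.] [[238, 207], [237, 219], [227, 219], [227, 207]]
side0 orange 57.0 [199.3 160.8] [[207, 162], [196, 164], [192, 163], [194, 159], [203, 157]]
side0 green 627.0 [263.5 204.8] [[285, 212], [245, 213], [247, 178], [284, 200]]
side0 yellow 230.0 [256.1 187.7] [[248, 177], [263, 185], [270, 194], [248, 194]]
side0 yellow 46.0 [274.4 182.7] [[282, 181], [274, 187], [266, 177]]
side0 red 63.0 [194.8 135. ] [[200, 133], [200, 136], [198, 138], [195, 139], [190, 138], [189, 135], [190, 133], [194, 131]]
wrist0 orange 6940.5 [259.6 314.5] [[262, 249], [330, 304], [265, 365], [194, 324]]
wrist0 orange 3720.0 [102.4 249.3] [[154, 259], [114, 288], [38, 264], [80, 212]]
wrist0 orange 1015.5 [325.   33.3] [[343, 11], [351, 27], [307, 55], [299, 40]]
wrist0 green 12790.0 [342.  111.2] [[371, 24], [444, 165], [337, 228], [256, 100]]
wrist0 yellow 2921.5 [474.1 256.9] [[495, 231], [505, 253], [494, 277], [466, 288], [444, 278], [456, 231]]
wrist0 yellow 2820.5 [393.2 130. ] [[440, 145], [364, 192], [319, 151], [402, 98]]
wrist0 yellow 428.5 [346.3 175.9] [[329, 195], [337, 165], [371, 172], [371, 177]]
```

View pics/crop1.png

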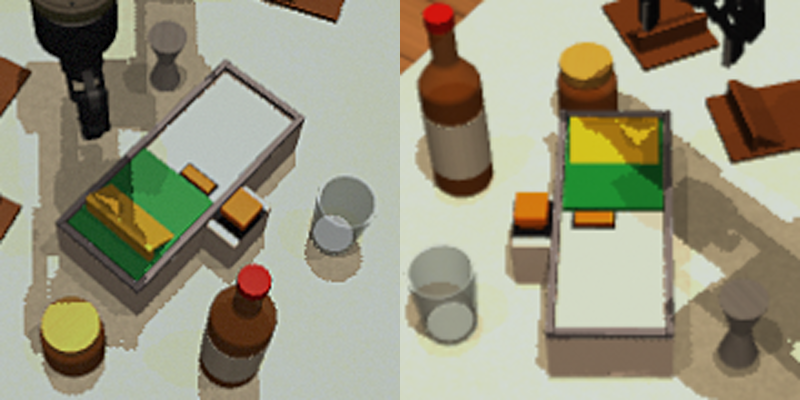

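Run:
```python
from h import *
s,d,w=[load(t+'0') for t in('scene','side','wrist')]
P=lambda *a:print(np.round(a[0],4),np.round(a[1],4))
Z=.078
names={'A+y-x':((275,207),(285,212),(256,100)),'B+y+x':((305,231),(245,213),(371,24)),'C-y+x':((271,265),None,(444,165)),'D-y-x':((241,239),None,(337,228))}
W={}
for n,(a,b,c) in names.items():
    l=[(i,p) for i,p in((s,a),(d,b),(w,c)) if p]
    P(*tri(*l)); W[n[0]]=plane(w,c,Z)[:2]; print(n,np.round(W[n[0]],4),'scene',np.round(plane(s,a,Z)[:2],4))
P(*tri((s,(318.5,233)),(d,(232,210.5))))
print('pad top@.096 scene',plane(s,(318.5,233),.096))
y=(W['A']+W['B'])/2-(W['C']+W['D'])/2; L=np.linalg.norm(y);print('len',L,'wid',np.linalg.norm(W['A']-W['B']),'yaw',np.degrees(np.arctan2(*(y[::-1]))))
x=W['B']-W['A'];x2=W['C']-W['D'];print('x dirs',np.degrees(np.arctan2(x[1],x[0])),np.degrees(np.arctan2(x2[1],x2[0])))
for e in('A','D'),('B','C'):
    v=W[e[0]]-W[e[1]];print('y dir',np.degrees(np.arctan2(v[1],v[0])))
c=sum(W.values())/4;print('cover ctr',c)
# bystanders
for n,a,b,z in(('jar top',(242,284),(254.5,154.5),.085),('syrup cap',(325,265),(195,136),.25),('tumbler bottom',(362,245),(199,256),0),('jigger top',(286,155),(316,252),.095)):
    print(n,plane(s,a,z),plane(d,b,z),tri((s,a),(d,b))[0])
# box outer corners (rail tops z .081) scene/side
cr=lambda p,o,k:(p[0]*k[0]/400+o[0],p[1]*k[1]/400+o[1])
S=lambda p:cr(p,(210,140),(180,180)); D=lambda p:cr((p[0]-400,p[1]),(180,130),(160,160))
for n,a,b in(('+y-x',(226,62),(674,332)),('+y+x',(304,117),(547,332)),('-y-x',(60,222),(668,110)),('-y+x',(136,289),(562,110))):
    print(n,np.round(tri((s,S(a)),(d,D(b)))[0],4),plane(s,S(a),.081)[:2],plane(d,D(b),.081)[:2])
```

```text
[0.5317 0.0727 0.0754] [0.0015 0.0014 0.0006]
A+y-x [0.5314 0.073 ] scene [0.5346 0.073 ]
[0.6195 0.1298 0.0732] [0.0009 0.0009 0.0014]
B+y+x [0.6197 0.1293] scene [0.6211 0.128 ]
[0.6878 0.0212 0.078 ] [0.0001 0.0001]
C-y+x [0.6879 0.0213] scene [0.6878 0.0211]
[ 0.6006 -0.0339  0.0771] [0.0007 0.0007]
D-y-x [ 0.6001 -0.0342] scene [ 0.6015 -0.0334]
[0.6415 0.1553 0.0933] [0.0005 0.0005]
pad top@.096 scene [0.64302923 0.15488435 0.096     ]
len 0.12755891375682388 wid 0.10475842818805046 yaw 122.46841006415964
x dirs 32.539500761210164 32.29225622989581
y dir 122.6842528730522
y dir 122.25332584957793
cover ctr [0.60975227 0.04734838]
jar top [ 0.71940494 -0.05828318  0.085     ] [ 0.71658155 -0.0560474   0.085     ] [ 0.71835569 -0.0582798   0.08223822]
syrup cap [0.78124162 0.10661022 0.25      ] [0.77587188 0.11006032 0.25      ] [0.77948996 0.10720056 0.24597472]
tumbler bottom [0.66617779 0.28235527 0.        ] [0.67256584 0.26884491 0.        ] [0.66848688 0.2762977  0.01129696]
jigger top [0.39331982 0.14259664 0.095     ] [0.3925861  0.15029506 0.095     ] [0.39244288 0.14527846 0.09071249]
+y-x [0.4376 0.2023 0.0752] [0.44317879 0.20222971] [0.43424637 0.20360377]
+y+x [0.5394 0.2694 0.0769] [0.54253625 0.26888095] [0.53684121 0.27051418]
-y-x [ 0.6    -0.0451  0.0785] [ 0.6027522  -0.04375649] [ 0.59772158 -0.04497323]
-y+x [0.6997 0.0178 0.0771] [0.70162293 0.01783411] [0.69702412 0.02014383]
```

The crop confirms the green cover on the white box, with the press pad on the latch housing. Triangulated, the box yaw is 32.4° and its origin is (0.5693, 0.1108). The tab is at (0.641, 0.1555, 0.095). I'll turn to line up with the box, close the jaws and go above the tab.

Emit:
step_arm --increments '[{"wz": -0.1414, "gripper": 0}, {"wz": -0.1414}, {"wz": -0.1414}, {"wz": -0.1414}, {"x": 2.67, "y": -1.38}, {"x": 2.67, "y": -1.38}, {"x": 2.67, "y": -1.38}, {"x": 2.67, "y": -1.38}, {"x": 2.67, "y": -1.38}, {"x": 2.67, "y": -1.38}, {"z": 3}, {"z": 3}, {"z": 3}, {"z": 1.5}, {}, {}]'

```text
invalid input at $.increments[0]: expected keys x, y, z, wx, wy, wz, gripper
```

Run:
```python
from h import *
o=env.observe();print(o['position'],o['tool_rot'],o['ft_force'],o['grip_width'],o['time_s'])
a=grab('wrist','wrist1')['color'];b=grab('scene','scene1')['color'][140:320,210:390]
cv2.imwrite('pics/v1.png',np.hstack([cv2.resize(a,(440,330)),cv2.resize(b,(330,330))]))
```

```text
[ 5.49974584e-01 -8.76747730e-06  4.04257324e-01] [[ 9.99999402e-01  7.72683757e-06 -1.09399863e-03]
 [ 7.98107969e-06 -9.99999973e-01  2.32392939e-04]
 [-1.09399681e-03 -2.32401531e-04 -9.99999375e-01]] [ 0.74016117  0.13442152 -0.24308941] 0.08542263788986364 0.15
```

View pics/v1.png

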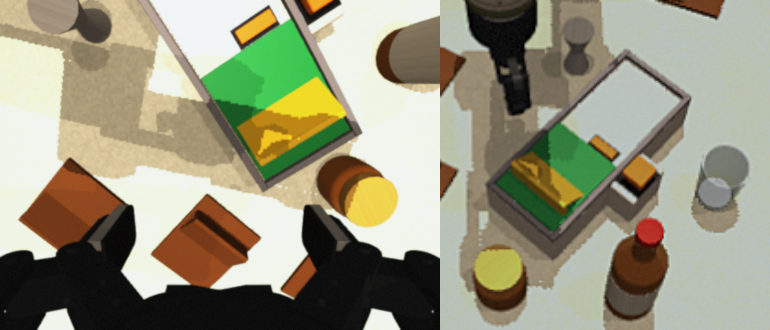

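The call was refused because every row needs all seven keys, so the view is unchanged. I'll resend it in full.

Emit:
step_arm --increments '[{"x": 0, "y": 0, "z": 0, "wx": 0, "wy": 0, "wz": -0.1414, "gripper": 0}, {"x": 0, "y": 0, "z": 0, "wx": 0, "wy": 0, "wz": -0.1414, "gripper": 0}, {"x": 0, "y": 0, "z": 0, "wx": 0, "wy": 0, "wz": -0.1414, "gripper": 0}, {"x": 0, "y": 0, "z": 0, "wx": 0, "wy": 0, "wz": -0.1414, "gripper": 0}, {"x": 2.67, "y": -1.38, "z": 0, "wx": 0, "wy": 0, "wz": 0, "gripper": 0}, {"x": 2.67, "y": -1.38, "z": 0, "wx": 0, "wy": 0, "wz": 0, "gripper": 0}, {"x": 2.67, "y": -1.38, "z": 0, "wx": 0, "wy": 0, "wz": 0, "gripper": 0}, {"x": 2.67, "y": -1.38, "z": 0, "wx": 0, "wy": 0, "wz": 0, "gripper": 0}, {"x": 2.67, "y": -1.38, "z": 0, "wx": 0, "wy": 0, "wz": 0, "gripper": 0}, {"x": 2.67, "y": -1.38, "z": 0, "wx": 0, "wy": 0, "wz": 0, "gripper": 0}, {"x": 0, "y": 0, "z": 3, "wx": 0, "wy": 0, "wz": 0, "gripper": 0}, {"x": 0, "y": 0, "z": 3, "wx": 0, "wy": 0, "wz": 0, "gripper": 0}, {"x": 0, "y": 0, "z": 3, "wx": 0, "wy": 0, "wz": 0, "gripper": 0}, {"x": 0, "y": 0, "z": 1.5, "wx": 0, "wy": 0, "wz": 0, "gripper": 0}, {"x": 0, "y": 0, "z": 0, "wx": 0, "wy": 0, "wz": 0, "gripper": 0}, {"x": 0, "y": 0, "z": 0, "wx": 0, "wy": 0, "wz": 0, "gripper": 0}]'

```text
time_s: 1.85
position: [0.6411, 0.1558, 0.3003]
tool_rot: [[0.844, 0.536, 0.001], [0.536, -0.844, 0.0], [0.001, 0.0, -1.0]]
ft_force: [0.7, -0.6, -0.1]
grip_width: 0.0003
```

Run:
```python
from h import *
o=env.observe();print(o['position'],o['tool_rot'],o['ft_force'],o['grip_width'],o['time_s'])
a=grab('wrist','wrist1')['color'];b=grab('scene','scene1')['color'][140:320,210:390]
cv2.imwrite('pics/v2.png',np.hstack([cv2.resize(a,(440,330)),cv2.resize(b,(330,330))]))
```

```text
[0.64105754 0.15578408 0.30032786] [[ 8.44259108e-01  5.35934851e-01  6.28071548e-04]
 [ 5.35934935e-01 -8.44259287e-01  4.00108946e-05]
 [ 5.51698471e-04  3.02825922e-04 -9.99999802e-01]] [ 0.737672   -0.60459226 -0.05440531] 0.0002765682490263245 1.85
```

View pics/v2.png

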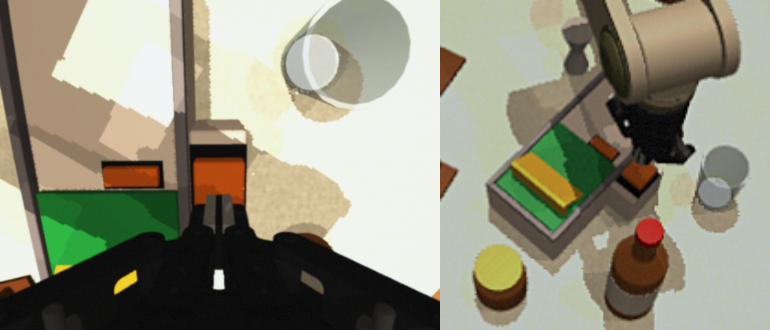

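The wrist view shows the jaws over the pad (scaled pixel 217,180), with the rails upright, so the tool is aligned. Now the descent, slow at the end.

Emit:
step_arm --increments '[{"x": 0, "y": 0, "z": 1.35, "wx": 0, "wy": 0, "wz": 0, "gripper": 0}, {"x": 0, "y": 0, "z": 1.35, "wx": 0, "wy": 0, "wz": 0, "gripper": 0}, {"x": 0, "y": 0, "z": 0.2, "wx": 0, "wy": 0, "wz": 0, "gripper": 0}, {"x": 0, "y": 0, "z": 0.2, "wx": 0, "wy": 0, "wz": 0, "gripper": 0}, {"x": 0, "y": 0, "z": 0.2, "wx": 0, "wy": 0, "wz": 0, "gripper": 0}, {"x": 0, "y": 0, "z": 0.2, "wx": 0, "wy": 0, "wz": 0, "gripper": 0}, {"x": 0, "y": 0, "z": 0, "wx": 0, "wy": 0, "wz": 0, "gripper": 0}]'

```text
time_s: 2.65
position: [0.6408, 0.1558, 0.2649]
tool_rot: [[0.844, 0.536, 0.0], [0.536, -0.844, 0.0], [0.0, 0.0, -1.0]]
ft_force: [-1.8, -0.7, 2.0]
grip_width: 0.0
```

Emit:
step_arm --increments '[{"x": 0, "y": 0, "z": 0.15, "wx": 0, "wy": 0, "wz": 0, "gripper": 0}, {"x": 0, "y": 0, "z": 0.15, "wx": 0, "wy": 0, "wz": 0, "gripper": 0}, {"x": 0, "y": 0, "z": 0.15, "wx": 0, "wy": 0, "wz": 0, "gripper": 0}, {"x": 0, "y": 0, "z": 0.15, "wx": 0, "wy": 0, "wz": 0, "gripper": 0}, {"x": 0, "y": 0, "z": 0, "wx": 0, "wy": 0, "wz": 0, "gripper": 0}]'

```text
time_s: 3.15
position: [0.6409, 0.1558, 0.2585]
tool_rot: [[0.844, 0.536, 0.0], [0.536, -0.844, 0.0], [0.0, -0.0, -1.0]]
ft_force: [-1.1, 0.1, 2.0]
grip_width: -0.0002
```

Emit:
step_arm --increments '[{"x": 0, "y": 0, "z": 0.1, "wx": 0, "wy": 0, "wz": 0, "gripper": 0}, {"x": 0, "y": 0, "z": 0.1, "wx": 0, "wy": 0, "wz": 0, "gripper": 0}, {"x": 0, "y": 0, "z": 0, "wx": 0, "wy": 0, "wz": 0, "gripper": 0}]'

```text
time_s: 3.45
position: [0.6409, 0.1558, 0.2573]
tool_rot: [[0.844, 0.536, 0.001], [0.536, -0.844, 0.0], [0.001, 0.0, -1.0]]
ft_force: [-2.0, -0.3, 5.8]
grip_width: 0.0002
```

Emit:
step_arm --increments '[{"x": 0, "y": 0, "z": 0.05, "wx": 0, "wy": 0, "wz": 0, "gripper": 0}, {"x": 0, "y": 0, "z": 0.05, "wx": 0, "wy": 0, "wz": 0, "gripper": 0}, {"x": 0, "y": 0, "z": 0, "wx": 0, "wy": 0, "wz": 0, "gripper": 0}]'

```text
time_s: 3.75
position: [0.6409, 0.1559, 0.2572]
tool_rot: [[0.844, 0.536, 0.002], [0.536, -0.844, 0.0], [0.002, 0.001, -1.0]]
ft_force: [-3.4, -1.2, 11.7]
grip_width: 0.0002
```

The tab is at its firm stop: the tips stopped at 84 mm while the force rose to 12 N. I'll retract and go behind the yellow ramp.

Emit:
step_arm --increments '[{"x": 0, "y": 0, "z": -0.7, "wx": 0, "wy": 0, "wz": 0, "gripper": 0}, {"x": 0, "y": 0, "z": -2.5, "wx": 0, "wy": 0, "wz": 0, "gripper": 0}, {"x": 0, "y": 0, "z": -2.5, "wx": 0, "wy": 0, "wz": 0, "gripper": 0}, {"x": 0, "y": 0, "z": -2.5, "wx": 0, "wy": 0, "wz": 0, "gripper": 4}, {"x": -1.69, "y": 2.68, "z": 0, "wx": 0, "wy": 0, "wz": 0, "gripper": 4}, {"x": -1.69, "y": 2.68, "z": 0, "wx": 0, "wy": 0, "wz": 0, "gripper": 4}, {"x": -1.69, "y": 2.68, "z": 0, "wx": 0, "wy": 0, "wz": 0, "gripper": 4}, {"x": -1.69, "y": 2.68, "z": 0, "wx": 0, "wy": 0, "wz": 0, "gripper": 4}, {"x": -1.69, "y": 2.68, "z": 0, "wx": 0, "wy": 0, "wz": 0, "gripper": 4}, {"x": 0, "y": 0, "z": 2, "wx": 0, "wy": 0, "wz": 0, "gripper": 4}, {"x": 0, "y": 0, "z": 2, "wx": 0, "wy": 0, "wz": 0, "gripper": 4}, {"x": 0, "y": 0, "z": 0, "wx": 0, "wy": 0, "wz": 0, "gripper": 4}, {"x": 0, "y": 0, "z": 0, "wx": 0, "wy": 0, "wz": 0, "gripper": 4}]'

```text
time_s: 5.05
position: [0.6415, -0.0026, 0.2979]
tool_rot: [[0.844, 0.536, -0.0], [0.536, -0.844, 0.0], [-0.0, -0.0, -1.0]]
ft_force: [0.6, -1.3, 0.8]
grip_width: 0.0403
```

Run:
```python
from h import *
a=grab('wrist','wrist2')['color'];b=grab('side','side2')['color'][130:290,180:340]
cv2.imwrite('pics/v3.png',np.hstack([cv2.resize(a,(440,330)),cv2.resize(b,(330,330))]))
```

```text
(no output)
```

View pics/v3.png

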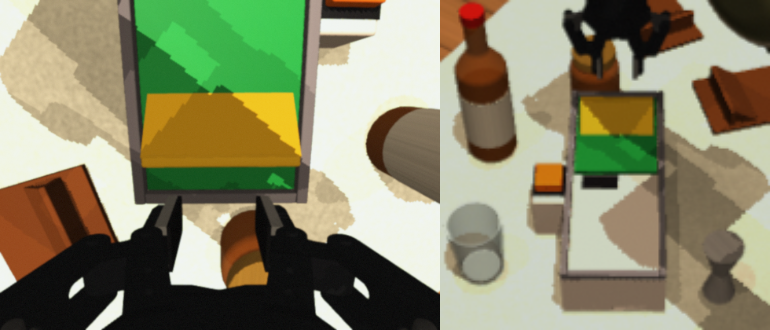

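The catch has sunk and the pad is down. The cover hasn't moved, and the fingers are centred on the ramp (221 vs 218 px). I'll check the ramp face distance numerically.

Run:
```python
from h import *
w=load('wrist2');o=np.array([.5693,.1108]);x=np.array([.8443,.5358]);y=np.array([-.5358,.8443])
c=w['color'].astype(np.uint8);print([c[r,285].tolist() for r in range(190,252,4)])
for r,z in((196,.108),(200,.108),(210,.078),(213,.078),(243,.078),(247,.08)):
    p=plane(w,(281,r),z)[:2]-o;print(r,z,p@x,p@y)
p=np.array([.6415,-.0026])-o;print('tool',p@x,p@y)
```

```text
[[19, 111, 158], [14, 108, 156], [21, 110, 156], [20, 117, 165], [16, 113, 160], [18, 108, 154], [33, 86, 26], [30, 84, 21], [33, 86, 22], [32, 86, 21], [31, 84, 23], [31, 85, 21], [25, 72, 16], [38, 43, 46], [45, 50, 55], [56, 60, 67]]
196 0.108 0.0007088678549173886 -0.10633727055173864
200 0.108 0.000711960830313883 -0.10821978351437861
210 0.078 0.0009682904464248951 -0.12157100682610086
213 0.078 0.0009711570743373624 -0.12328562402227873
243 0.078 0.001001207126191083 -0.14088975201208503
247 0.08 0.0009884545803016318 -0.14249908987606175
tool 0.00019873999999993697 -0.13442837999999996
```

The ramp face is at box y ≈ -0.115 and the fingers' front is at ≈ -0.123. Next I lower the fingers and begin the push.

Emit:
step_arm --increments '[{"x": 0, "y": 0, "z": 1.5, "wx": 0, "wy": 0, "wz": 0, "gripper": 4}, {"x": 0, "y": 0, "z": 1.2, "wx": 0, "wy": 0, "wz": 0, "gripper": 4}, {"x": 0, "y": 0, "z": 0.7, "wx": 0, "wy": 0, "wz": 0, "gripper": 4}, {"x": 0, "y": 0, "z": 0.4, "wx": 0, "wy": 0, "wz": 0, "gripper": 4}, {"x": 0, "y": 0, "z": 0, "wx": 0, "wy": 0, "wz": 0, "gripper": 4}]'

```text
time_s: 5.65
position: [0.6414, -0.0026, 0.2594]
tool_rot: [[0.844, 0.536, -0.001], [0.536, -0.844, 0.0], [-0.0, -0.0, -1.0]]
ft_force: [0.1, 0.3, 0.6]
grip_width: 0.0401
```

Emit:
step_arm --increments '[{"x": 0, "y": -0.3, "z": 0, "wx": 0, "wy": 0, "wz": 0, "gripper": 4}, {"x": 0, "y": -0.3, "z": 0, "wx": 0, "wy": 0, "wz": 0, "gripper": 4}, {"x": 0, "y": -0.3, "z": 0, "wx": 0, "wy": 0, "wz": 0, "gripper": 4}, {"x": 0, "y": -0.4, "z": 0, "wx": 0, "wy": 0, "wz": 0, "gripper": 4}, {"x": 0, "y": -0.4, "z": 0, "wx": 0, "wy": 0, "wz": 0, "gripper": 4}, {"x": 0, "y": -0.4, "z": 0, "wx": 0, "wy": 0, "wz": 0, "gripper": 4}, {"x": 0, "y": -0.4, "z": 0, "wx": 0, "wy": 0, "wz": 0, "gripper": 4}]'

```text
time_s: 6.35
position: [0.6279, 0.0186, 0.2601]
tool_rot: [[0.844, 0.536, 0.001], [0.536, -0.844, -0.0], [0.001, 0.001, -1.0]]
ft_force: [1.7, -2.4, 3.5]
grip_width: 0.0402
```

Run:
```python
from h import *
print(env.observe()['ft_force'])
a=grab('wrist','wrist3')['color'];b=grab('side','side3')['color'][130:290,180:340]
cv2.imwrite('pics/v4.png',np.hstack([cv2.resize(a,(440,330)),cv2.resize(b,(330,330))]))
```

```text
[ 1.69519328 -2.42867518  3.50924188]
```

View pics/v4.png

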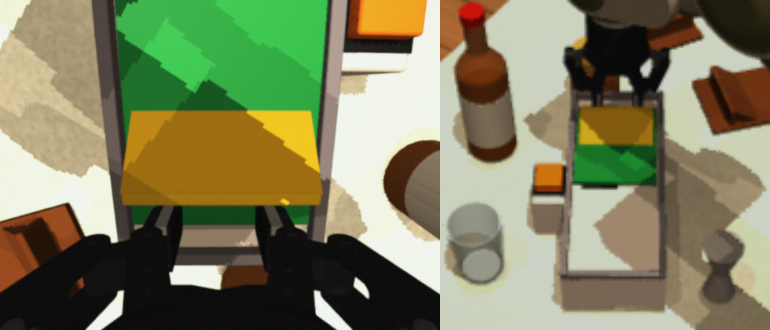

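The cover is sliding square between the rails and its +y edge now covers part of the sunken catch. I'll continue the push.

Emit:
step_arm --increments '[{"x": 0, "y": -0.6, "z": 0, "wx": 0, "wy": 0, "wz": 0, "gripper": 4}, {"x": 0, "y": -0.8, "z": 0, "wx": 0, "wy": 0, "wz": 0, "gripper": 4}, {"x": 0, "y": -0.8, "z": 0, "wx": 0, "wy": 0, "wz": 0, "gripper": 4}, {"x": 0, "y": -0.8, "z": 0, "wx": 0, "wy": 0, "wz": 0, "gripper": 4}, {"x": 0, "y": -0.8, "z": 0, "wx": 0, "wy": 0, "wz": 0, "gripper": 4}, {"x": 0, "y": -0.8, "z": 0, "wx": 0, "wy": 0, "wz": 0, "gripper": 4}, {"x": 0, "y": -0.8, "z": 0, "wx": 0, "wy": 0, "wz": 0, "gripper": 4}, {"x": 0, "y": -0.8, "z": 0, "wx": 0, "wy": 0, "wz": 0, "gripper": 4}, {"x": 0, "y": -0.8, "z": 0, "wx": 0, "wy": 0, "wz": 0, "gripper": 4}, {"x": 0, "y": -0.8, "z": 0, "wx": 0, "wy": 0, "wz": 0, "gripper": 4}, {"x": 0, "y": -0.8, "z": 0, "wx": 0, "wy": 0, "wz": 0, "gripper": 4}, {"x": 0, "y": -0.8, "z": 0, "wx": 0, "wy": 0, "wz": 0, "gripper": 4}, {"x": 0, "y": -0.8, "z": 0, "wx": 0, "wy": 0, "wz": 0, "gripper": 4}, {"x": 0, "y": -0.8, "z": 0, "wx": 0, "wy": 0, "wz": 0, "gripper": 4}, {"x": 0, "y": -0.6, "z": 0, "wx": 0, "wy": 0, "wz": 0, "gripper": 4}, {"x": 0, "y": -0.4, "z": 0, "wx": 0, "wy": 0, "wz": 0, "gripper": 4}, {"x": 0, "y": -0.2, "z": 0, "wx": 0, "wy": 0, "wz": 0, "gripper": 4}]'

```text
time_s: 8.15
position: [0.5623, 0.1217, 0.2597]
tool_rot: [[0.844, 0.536, -0.0], [0.536, -0.844, -0.0], [-0.0, 0.0, -1.0]]
ft_force: [1.3, -4.2, 2.3]
grip_width: 0.04
```

Emit:
step_arm --increments '[{"x": 0, "y": -0.2, "z": 0, "wx": 0, "wy": 0, "wz": 0, "gripper": 4}, {"x": 0, "y": -0.2, "z": 0, "wx": 0, "wy": 0, "wz": 0, "gripper": 4}, {"x": 0, "y": -0.2, "z": 0, "wx": 0, "wy": 0, "wz": 0, "gripper": 4}, {"x": 0, "y": -0.2, "z": 0, "wx": 0, "wy": 0, "wz": 0, "gripper": 4}]'

```text
time_s: 8.55
position: [0.5582, 0.1282, 0.2597]
tool_rot: [[0.844, 0.536, -0.0], [0.536, -0.844, -0.0], [-0.0, -0.0, -1.0]]
ft_force: [0.8, -4.0, 2.1]
grip_width: 0.0402
```

Emit:
step_arm --increments '[{"x": 0, "y": -0.2, "z": 0, "wx": 0, "wy": 0, "wz": 0, "gripper": 4}, {"x": 0, "y": -0.2, "z": 0, "wx": 0, "wy": 0, "wz": 0, "gripper": 4}, {"x": 0, "y": -0.1, "z": 0, "wx": 0, "wy": 0, "wz": 0, "gripper": 4}]'

```text
time_s: 8.85
position: [0.5557, 0.1325, 0.2598]
tool_rot: [[0.844, 0.536, 0.001], [0.536, -0.844, -0.0], [0.0, 0.001, -1.0]]
ft_force: [4.2, -5.5, 1.0]
grip_width: 0.0399
```

Emit:
step_arm --increments '[{"x": 0, "y": -0.1, "z": 0, "wx": 0, "wy": 0, "wz": 0, "gripper": 4}, {"x": 0, "y": 0, "z": 0, "wx": 0, "wy": 0, "wz": 0, "gripper": 4}]'

```text
time_s: 9.05
position: [0.5555, 0.1328, 0.2599]
tool_rot: [[0.844, 0.536, 0.002], [0.536, -0.844, -0.001], [0.001, 0.002, -1.0]]
ft_force: [3.2, -8.4, 0.0]
grip_width: 0.04
```

The motion stalled with rising force at tool y ≈ 0.026, which is where I expected the far stop. I'll back off, rise and check.

Emit:
step_arm --increments '[{"x": 0, "y": 0.2, "z": 0, "wx": 0, "wy": 0, "wz": 0, "gripper": 4}, {"x": 0, "y": 0.5, "z": 0, "wx": 0, "wy": 0, "wz": 0, "gripper": 4}, {"x": 0, "y": 1, "z": 0, "wx": 0, "wy": 0, "wz": 0, "gripper": 4}, {"x": 0, "y": 1, "z": 0, "wx": 0, "wy": 0, "wz": 0, "gripper": 4}, {"x": 0, "y": 0, "z": -2, "wx": 0, "wy": 0, "wz": 0, "gripper": 4}, {"x": 0, "y": 0, "z": -3, "wx": 0, "wy": 0, "wz": 0, "gripper": 4}, {"x": 0, "y": 2, "z": -3, "wx": 0, "wy": 0, "wz": 0, "gripper": 4}, {"x": 0, "y": 2, "z": -3, "wx": 0, "wy": 0, "wz": 0, "gripper": 4}, {"x": 0, "y": 2, "z": -3, "wx": 0, "wy": 0, "wz": 0, "gripper": 4}, {"x": 0, "y": 0, "z": -1, "wx": 0, "wy": 0, "wz": 0, "gripper": 4}, {"x": 0, "y": 0, "z": 0, "wx": 0, "wy": 0, "wz": 0, "gripper": 4}, {"x": 0, "y": 0, "z": 0, "wx": 0, "wy": 0, "wz": 0, "gripper": 4}]'

```text
time_s: 10.25
position: [0.6014, 0.0602, 0.4082]
tool_rot: [[0.844, 0.536, -0.003], [0.536, -0.844, 0.001], [-0.002, -0.002, -1.0]]
ft_force: [0.2, 0.1, -0.7]
grip_width: 0.0397
```

Run:
```python
from h import *
a=grab('wrist','wrist4')['color'];grab('scene','scene4');b=grab('side','side4')['color'][130:290,180:340]
cv2.imwrite('pics/v5.png',np.hstack([cv2.resize(a,(440,330)),cv2.resize(b,(330,330))]))
import m
o=np.array([.5693,.1108]);x=np.array([.8443,.5358]);y=np.array([-.5358,.8443])
im,bl=m.blobs('wrist4')
for n in('green','yellow','orange'):
  for q in bl.get(n,[]):
    ap=cv2.approxPolyDP(cv2.convexHull(q),0.03*cv2.arcLength(q,True),True)[:,0].astype(float)
    print(n,[(np.round([(p-o)@x,(p-o)@y],4).tolist(),v.tolist()) for v in ap for p in[plane(im,v,.084 if n=='orange' else .078)[:2]]])
print(env.observe()['ft_force'],env.observe()['position'])
```

```text
green [([0.053, 0.0387], [347.0, 68.0]), ([0.0526, 0.0119], [345.0, 103.0]), ([-0.0508, 0.0119], [217.0, 103.0]), ([-0.0513, 0.0387], [215.0, 68.0])]
green [([0.0533, 0.0882], [350.0, 0.0]), ([0.0531, 0.0566], [348.0, 44.0]), ([-0.0515, 0.0558], [214.0, 45.0]), ([-0.051, 0.0882], [213.0, 0.0])]
green [([-0.0128, -0.0735], [265.0, 205.0]), ([-0.0024, -0.088], [277.0, 221.0]), ([-0.0086, -0.0982], [270.0, 232.0]), ([-0.0202, -0.101], [257.0, 235.0]), ([-0.0306, -0.0927], [245.0, 226.0]), ([-0.0303, -0.0816], [245.0, 214.0])]
yellow [([0.0483, 0.0789], [343.0, 13.0]), ([0.0514, 0.0395], [345.0, 67.0]), ([-0.0513, 0.041], [215.0, 65.0]), ([-0.046, 0.079], [220.0, 13.0])]
yellow [([0.0073, -0.2234], [287.0, 352.0]), ([0.0264, -0.2016], [307.0, 333.0]), ([0.0594, -0.2212], [340.0, 350.0]), ([0.0561, -0.2354], [336.0, 362.0]), ([0.0094, -0.24], [289.0, 366.0])]
orange [([0.2253, -0.1158], [529.0, 252.0]), ([0.2563, -0.125], [559.0, 261.0]), ([0.2864, -0.2501], [559.0, 373.0]), ([0.1938, -0.1744], [485.0, 310.0]), ([0.1966, -0.1352], [495.0, 272.0])]
orange [([-0.2113, 0.0028], [22.0, 117.0]), ([-0.1919, -0.0755], [59.0, 209.0]), ([-0.2494, -0.0895], [0.0, 224.0]), ([-0.2315, -0.0017], [0.0, 123.0])]
orange [([-0.1069, -0.1131], [159.0, 250.0]), ([-0.1072, -0.1659], [164.0, 303.0]), ([-0.1907, -0.1822], [79.0, 317.0]), ([-0.2028, -0.1395], [59.0, 276.0])]
[-0.4953252   0.24066595 -0.18477451] [0.60147101 0.0603737  0.40832645]
```

View pics/v5.png

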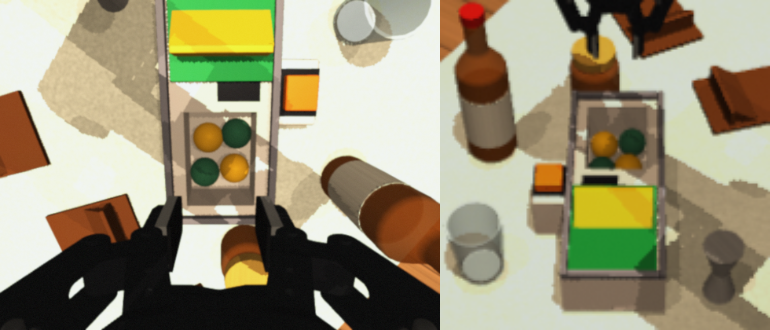

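The cover's -y edge measures at box y = 0.012, so its origin is at ≈ 0.077. It sits at x ≈ +1 mm, flat and square. The well is open, the tab is down and the bystanders look to be in place.

```bash
python3 -c "
from rig import env
print(env.close_job())"
```

```text
the job is handed in; nothing more can be done
None
```

The garnish box is open and the job is handed in, at about 10.5 s of the 48 s allowed; it reports no verdict.

**What I did:** I located the box from the scene, side and wrist cameras. With the jaws shut I pressed the orange tab to its firm stop: tips at 84 mm, force rising to 12 N. I then pushed the yellow ramp's face along the rails with the fingers 40 mm apart, until the cover stalled at the far stop at about 9 N. Finally I backed off and raised the arm clear.

**Last checks:**
- **Cover:** its origin measured at box y ≈ 0.077 m and x ≈ +0.001 m, square between the rails. It looks flat in the last pictures; I didn't measure its height or tilt.
- **Tab:** the catch was still sunk and the pad down in the last pictures; I didn't measure the joint value after the push.
- **Surroundings:** the well is fully open. The bottle, jar, jigger and tumbler look unmoved by eye; I didn't re-measure them.
- **Robot:** the wrist force is near zero, so it touches nothing.

**What failed or disagreed:**
- My first move call was refused because its rows lacked some keys, so nothing moved.
- The box corners differed by up to about 9 mm between the scene and side views. Their triangulated mean still agreed with the cover-based origin to within 1 mm.
- A 2–3.5 N upward force showed on the wrist while the cover was sliding; it was gone by the stop.

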